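Bring the recipe stand down to its lowest slope

TASK

The pine recipe stand on the table is propped too steeply, and its ratchet strut only lets the board go up. Lift the board's free edge past the top notch until the strut trips, bring the board down by hand until it lies flat on its base without letting it slam, then raise it again just to the first click so that it rests propped in its lowest notch, and let go. Leave the pot, jar, spoon, mould, mug, canister and bowl where they are.

Things in the scene. Friction and masses are not known exactly. Their poses are not given: they have to be found in the camera images.
- rest_board (a joint): tilt of the stand's board about its hinge, rad: 0 is flat on the base, grows as the free edge is lifted, hard stop at 1.30. It starts in the second or third notch (0.48 to 0.67). Let go, it sinks by its own weight unless a notch holds it. Slamming: faster than 2.8 rad/s in the last 0.1 rad, as when the free edge is dropped from 40 mm or more
- board_edge (a point): middle of the board's free edge, on its lower face (the 12 mm thickness lies above). Axes turn with the board: z out of its upper face, y along the edge, -x from hinge to free edge. This edge is on the robot's left (+y) side of the stand and reaches 35 mm beyond the base, so a fingertip fits under it: board flat, the lower face is 54 mm above the table, nothing beneath the overhang
- hinge (a point): middle of the hinge line, which does not move, 46 mm above the table, on the robot's right (-y) side of the stand. Axes: z up, y along the hinge, -x horizontal towards the free edge's side. The board's lower face lies 8 mm above the hinge line (square to the board). The base is a pine tray 200 mm wide, from 15 mm behind the hinge to 180 mm before it, cheeks 52 mm high
- board_face (a point): middle of the board's upper face, axes as the board's. The board is plain pine, 220 mm wide, 12 mm thick, 0.28 to 0.46 kg, 215 mm from hinge line to free edge; lifting at the free edge takes 1 to 3 N. Going up, a steel strut below clicks over three notches in the base; it stops the board from going down again, which sinks back 0.02 to 0.12 rad into the last notch passed
- base_front (a point): middle of the base's front end, 4 mm above the table, 180 mm from the hinge; does not move. Lifted past the top, somewhere between 1.07 and 1.18 rad, the strut passes a flap and is tripped: it now rides over the notches and the board can go all the way down. On the way to flat, below 0.17 rad, it drops off and is armed again; then lifting clicks through the notches anew
- base_back (a point): middle of the base's back end, 4 mm above the table, 15 mm behind the hinge; does not move. Notch angles differ from stand to stand: the lowest holds the board somewhere between 0.34 and 0.45 rad, the second 0.48 to 0.57, the third 0.59 to 0.67. A notch catches once the board has been lifted 0.02 to 0.05 rad past the angle at which it then rests
- pot: stainless cooking pot, 180 mm across, 110 mm tall; origin at the centre of its underside
- jar: glass jar with a wire clamp lid, 90 mm across, 147 mm tall, standing just behind the stand's hinge side; origin at the centre of its underside
- spoon: wooden spoon, 200 mm long, lying beside the stand, on the side away from the robot; origin at its middle, on the table
- shell_mould: shell-shaped silicone mould, about 100 x 110 x 22 mm; origin under its middle
- mug: white mug, 80 mm across, 90 mm tall; origin at the centre of its underside
- canister: white canister with wooden lid, 90 mm across, 130 mm tall; origin at the centre of its underside
- bowl: terracotta bowl, 150 mm across, 60 mm tall; origin at the centre of its underside

How it is judged:
By the outcome, as a careful person would: the job done as asked, in the order asked, and still so for the second after the job is handed in, with the robot touching nothing.
It also fails if it takes over 51 s, if anything falls off the work surface, if the arm or the gripper's body presses on something with over 40 N, if the wrist force passes 120 N, or if a joint passes its speed limit or range.

ROBOT

A 6-joint arm with a two-finger parallel gripper is mounted at the origin on the work surface. World frame = base frame: x ahead of the robot, y to its left, z up, the work surface at z = 0. Lengths are in mm, angles in rad, forces in N, time in s.
With the tool pointing down it reaches from about 250 to 850 mm from the base axis. Payload 12.5 kg.
Tool frame: the origin (TCP) lies midway between the tips of the shut fingers; the grasp point (between the pads) lies 19 mm behind it; z points along the fingers, y is the line along which they close (so a half turn about z gives the same grasp; the last joint's range is limited). The gripper opens to 93 mm and grips with 3 to 60 N. Pads are 15 mm wide; open, the fingers measure 128 mm over their backs; the gripper's body (75 mm by 188 mm) begins 65 mm behind the grasp point.
Start: joints at [1.262, 0.351, 1.652, -0, 1.139, -0.085], TCP at [122.034, 536.276, 218.633] pointing down, gripper open.
Joint ranges: [-2.75, 2.75], [-0.79, 2.1], [0.01, 2.65], [-1.57, 4.71], [0.07, 3.14], [-2.87, 2.87]. Speed limits (rad/s): [2.22, 2.22, 2.79, 3.14, 3.14, 3.14].

INTERFACE

Orientations are given as a rotation vector (axis times angle).
In Python, from cell import env gives the robot as it stands.
- The arm moves only by the shell command python3 -m jog 'ROWS'. ROWS is JSON, one flat list of numbers, 7 for each row, row after row: the turn, a rotation vector about the tool's x, y, z in rad, then the shift along the tool's x, y, z in mm, then the opening in per cent of the stroke, from 0 (shut) to 100 (fully open). A call has 1 to 12 rows; each row shifts and turns the commanded pose from where the row before left it, along the tool's axes as they then stand; what a row does not reach is not made up. A row lasts 1/10 s, in which the tool goes at most 50 mm and 8.59 degrees, less where a joint would pass 70% of its speed; a pose out of reach is approached as far as the arm can. A call with a gripper value outside its range is refused whole. The fingers move at their own pace and stop on an object; the grip force is fixed at half the most. Time passes only in rows, so rows that do not move let the fingers close. It gives the time, the measured TCP pose, the force, the opening and the grip force at its end, in the units of the state.
- env.read_state(): the state, without advancing time (a new reading comes with each control period).
- env.camera(name): name is "side" or "top" or "wrist"; returns the picture (480x640x3 uint8, red, green, blue); there is no depth.
- env.camera_model(name): a dict with "fx", "fy", "cx", "cy" (pixels), "origin" and "rotation" of the camera in the world. Camera axes: x right, y up, looking along -z (the intrinsics and any distortion apply to the point x, -y, -z); pixel columns grow to the right and rows downward; lengths in mm; the calibration is good to about 2 mm. A picture is of the moment at which its call begins: read the wrist's pose just before it. camera_model takes no time and is no camera call; for the wrist camera it gives the pose at the moment of the call.
- env.hand_in(): hands the job in; it is judged then, once.
The state is a dict: "time": time; "joints": joint angles; "dq": joint speeds; "joint_efforts": joint torques, N m; "ee_pos": TCP position; "tool_rot": TCP orientation; "force": force on the tool from outside, world axes, zero at the start; "torque": the same for the moment, N m; "grip_width": finger opening in mm; "grip_force": force on a finger pad.
Only numpy, scipy, OpenCV 4.12 (cv2) and the standard library are available. Lean on these libraries where they do the work, as an engineer would, in place of code of your own. Each camera call takes 0.05 s, during which the arm holds its last target. There are 200 camera calls.

## Working session

There is one attempt and no reset: what is moved stays moved. The work goes in short steps, Python scripts to look and compute and a shell command to move; the robot and the scene stay as the last step left them, time stands still between calls to the robot, and variables do not carry over. Pictures are saved under pics/ and viewed, at most 10 in all, crops included, and the job is handed in when it is done.

```bash
mkdir -p pics; ls; python3 - <<'E'
from cell import env
import cv2,numpy as np
s=env.read_state(); print({k:np.round(v,3).tolist() for k,v in s.items()})
for n in("side","top"):
    cv2.imwrite(f"pics/{n}0.png",env.camera(n)[:,:,::-1]); m=env.camera_model(n); print(n,{k:np.round(v,4).tolist() for k,v in m.items() if not isinstance(v,str)})
E
```

```text
pics
{'time': 0.0, 'joints': [1.262, 0.351, 1.652, -0.0, 1.139, -0.085], 'dq': [-0.001, -0.0, -0.0, -0.001, 0.001, 0.002], 'joint_efforts': [0.002, -49.732, -28.526, 0.07, 0.026, -0.0], 'ee_pos': [121.944, 535.966, 218.13], 'tool_rot': [-0.351, -3.122, 0.002], 'force': [1.158, 0.509, -0.222], 'torque': [0.006, 0.022, -0.001], 'grip_force': 0.0, 'grip_width': 93.067}
side {'fx': 589.3021, 'fy': 589.3021, 'cx': 323.7218, 'cy': 241.5776, 'origin': [1078.4606, -1015.2619, 1278.0674], 'rotation': [0.7267, 0.1672, 0.4163]}
top {'fx': 579.1657, 'fy': 579.1657, 'cx': 313.9776, 'cy': 236.6788, 'origin': [303.8565, -11.0912, 1623.2849], 'rotation': [0.128, -0.1403, -1.5601]}
```

View pics/side0.png

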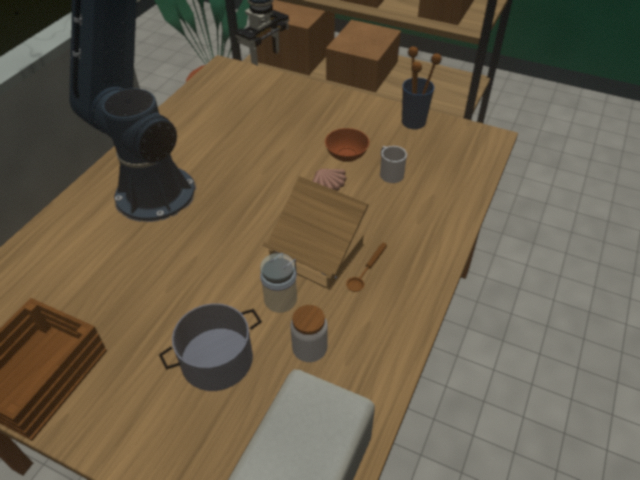

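View pics/top0.png

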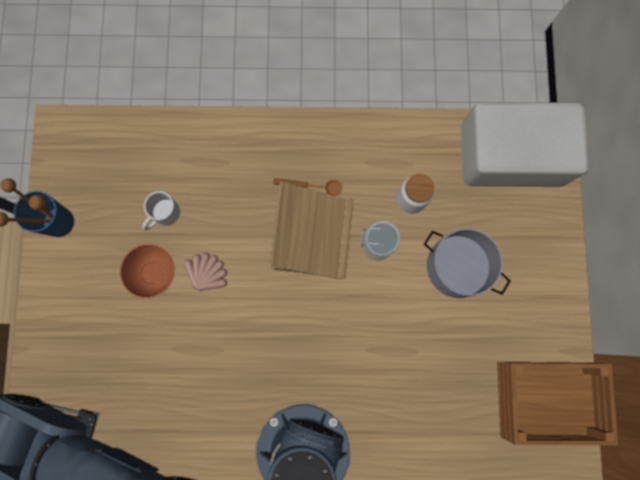

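Side view: the board's free edge runs from about (303,179) to (368,209), and the hinge edge from (265,240) to (328,282). Top view: the free edge is on the left, (284,181) to (273,269). The mould is at (206,272) and the jar at (380,240). I'll enlarge both views to get the corners more exactly.

```bash
python3 - <<'E'
import cv2,numpy as np
a=cv2.imread("pics/side0.png")[165:305,250:390]; b=cv2.imread("pics/top0.png")[165:305,250:390]
o=np.hstack([cv2.resize(i,(400,400),interpolation=cv2.INTER_CUBIC) for i in(a,b)])
o=cv2.convertScaleAbs(o,alpha=1.5)
cv2.imwrite("pics/crop.png",o)
E
```

```text
(no output)
```

View pics/crop.png

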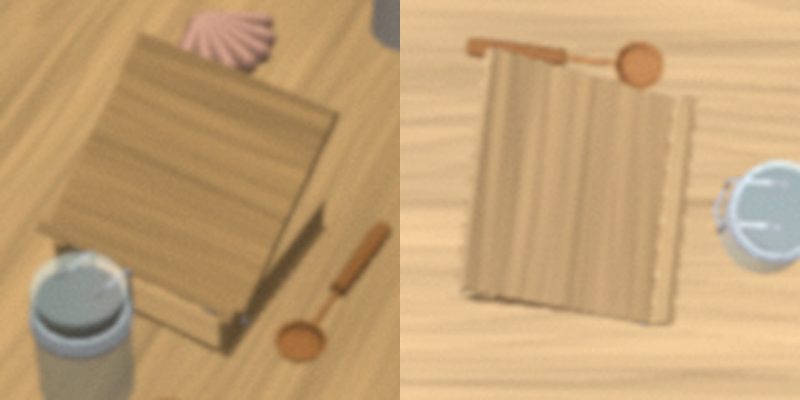

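The crop shows the board's upper-face corners. In the side crop they are near-free (142,34), far-free (337,116), far-hinge (240,318) and near-hinge (38,228). In the top crop they are (63,293), (92,50), (272,95) and (250,322).

```bash
cat > h.py <<'E'
from cell import env
import cv2,numpy as np
from scipy.spatial.transform import Rotation as R
def ray(n,u,v):
    m=env.camera_model(n); d=R.from_rotvec(m["rotation"]).apply([(u-m["cx"])/m["fx"],-(v-m["cy"])/m["fy"],-1]) 
    return np.array(m["origin"]),d/np.linalg.norm(d)
def tri(ps,pt):
    o1,d1=ray("side",*ps);o2,d2=ray("top",*pt)
    t=np.linalg.lstsq(np.c_[d1,-d2],o2-o1,rcond=None)[0]
    a,b=o1+t[0]*d1,o2+t[1]*d2; return (a+b)/2,np.linalg.norm(a-b)
def plane(n,u,v,z):
    o,d=ray(n,u,v); return o+d*(z-o[2])/d[2]
def proj(n,P):
    m=env.camera_model(n); p=R.from_rotvec(m["rotation"]).inv().apply(np.array(P)-m["origin"])
    return m["cx"]+m["fx"]*p[0]/-p[2], m["cy"]-m["fy"]*p[1]/-p[2]
E
python3 - <<'E'
from h import *
k=140/400
S=dict(nf=(142,34),ff=(337,116),fh=(240,318),nh=(38,228)); T=dict(nf=(63,293),ff=(92,50),fh=(272,95),nh=(250,322))
P={}
for c in S:
    f=lambda p:(250+p[0]*k,165+p[1]*k)
    P[c],e=tri(f(S[c]),f(T[c])); print(c,P[c].round(1),round(e,1))
F=(P['nf']+P['ff'])/2;H=(P['nh']+P['fh'])/2;d=F-H
print(F,H,np.linalg.norm(d),np.arctan2(d[2],np.hypot(d[0],d[1])),'w',P['ff']-P['nf'],np.linalg.norm(P['ff']-P['nf']))
print('mould',plane('top',206,272,15),'mug',plane('top',160,208,60),'bowl',plane('top',148,270,50),'jar',plane('top',380,238,140))
# wrist solve
q=env.read_state()["joints"]
E
```

```text
nf [477.3  85.2 176.3] 7.2
ff [696.5  61.8 174.4] 2.7
fh [ 680.2 -110.2   59.4] 6.0
nh [457.3 -90.1  60.9] 10.7
[586.90719336  73.52773328 175.37181375] [ 568.73800883 -100.12419486   60.14854717] 209.19252513766585 0.5833225711939932 w [219.15875944 -23.38946422  -1.92273401] 220.4117187928596
mould [479.63939151 277.20225617  15.        ] mug [650.99002287 402.39219793  60.        ] bowl [480.21355774 428.82977848  50.        ] jar [ 557.80899024 -193.66735044  140.        ]
```

```bash
cat >> h.py <<'E'
u=np.array([.105,.994,0]);u/=np.linalg.norm(u);e=np.array([u[1],-u[0],0]);Z=np.array([0,0,1.]);H=np.array([568.8,-98.3,46])
def tool(p,s):  # tool rotation at pitch p below horizontal, y along s*e
    z=-np.cos(p)*u-np.sin(p)*Z; y=s*e; return np.c_[np.cross(y,z),y,z]
def edge(t): return H+215*(np.cos(t)*u+np.sin(t)*Z)+8*(-np.sin(t)*u+np.cos(t)*Z)
E
python3 - <<'E'
from h import *
s=env.read_state(); q=s["joints"]; Rm=R.from_rotvec(s["tool_rot"]).as_matrix()
fk=lambda q:(R.from_euler('z',q[0])*R.from_euler('y',q[1]+q[2])*R.from_euler('z',q[3])*R.from_euler('y',q[4])*R.from_euler('z',q[5]+np.pi/2)).as_matrix()
print(np.abs(fk(q)-Rm).max()); print(Rm.round(2))
for p in(.6,.8):
  for sg in(1,-1):
    for q1,f in((.45,2.0),(.55,2.3)):
        M=(R.from_euler('y',-f)*R.from_euler('z',-q1)*R.from_matrix(tool(p,sg))*R.from_euler('z',-np.pi/2))
        a=M.as_euler('ZYZ'); print(p,sg,q1,f,a.round(2),(a+[np.pi,0,np.pi]).round(2)*[1,-1,1])
for sg in(1,-1):
    print(sg,(R.from_matrix(Rm.T@tool(.65,sg))).as_rotvec().round(3), tool(.65,sg).round(2).tolist())
E
```

```text
5.587029320089365e-16
[[-0.98  0.22 -0.  ]
 [ 0.22  0.98 -0.  ]
 [ 0.   -0.   -1.  ]]
0.6 1 0.45 2.0 [-0.79  1.73  0.67] [ 2.35 -1.73  3.81]
0.6 1 0.55 2.3 [-0.71  1.57  0.94] [ 2.43 -1.57  4.08]
0.6 -1 0.45 2.0 [-0.79  1.73 -2.47] [ 2.35 -1.73  0.67]
0.6 -1 0.55 2.3 [-0.71  1.57 -2.2 ] [ 2.43 -1.57  0.94]
0.8 1 0.45 2.0 [-0.63  1.61  0.69] [ 2.51 -1.61  3.83]
0.8 1 0.55 2.3 [-0.59  1.41  0.93] [ 2.55 -1.41  4.07]
0.8 -1 0.45 2.0 [-0.63  1.61 -2.45] [ 2.51 -1.61  0.69]
0.8 -1 0.55 2.3 [-0.59  1.41 -2.21] [ 2.55 -1.41  0.93]
1 [ 0.664 -0.748  1.341] [[0.06, 0.99, -0.08], [0.6, -0.11, -0.79], [-0.8, 0.0, -0.61]]
-1 [ 0.771  0.684 -1.556] [[-0.06, -0.99, -0.08], [-0.6, 0.11, -0.79], [0.8, -0.0, -0.61]]
```

```bash
python3 -m jog '[0,0,0,-45,-18,-3,0, 0,0,0,-45,-18,-3,0, 0,0,0,-45,-18,-3,0, 0,0,0,-45,-18,-3,0, 0,0,0,-45,-18,-3,0, 0,0,0,-45,-18,-3,0, 0,0,0,-45,-18,-3,0, 0,0,0,-45,-18,-3,0, 0,0,0,-45,-18,-3,0, 0,0,0,-45,-18,-3,0, 0,0,0,-45,-18,-3,0, 0,0,0,-45,-18,-3,0]'
python3 -m jog '[0.0553,-0.0623,0.1118,0,0,0,0, 0.0553,-0.0623,0.1118,0,0,0,0, 0.0553,-0.0623,0.1118,0,0,0,0, 0.0553,-0.0623,0.1118,0,0,0,0, 0.0553,-0.0623,0.1118,0,0,0,0, 0.0553,-0.0623,0.1118,0,0,0,0, 0.0553,-0.0623,0.1118,0,0,0,0, 0.0553,-0.0623,0.1118,0,0,0,0, 0.0553,-0.0623,0.1118,0,0,0,0, 0.0553,-0.0623,0.1118,0,0,0,0, 0.0553,-0.0623,0.1118,0,0,0,0, 0.0553,-0.0623,0.1118,0,0,0,0]'
cat >> h.py <<'E'
def go(P,p=.65,n=1):
    s=env.read_state(); Q=R.from_rotvec(s["tool_rot"]); d=np.array(P)-s["ee_pos"]
    print('t',round(s["time"],2),'tcp',np.round(s["ee_pos"],1),'turn',(Q.inv()*R.from_matrix(tool(p,1))).as_rotvec().round(3),'shift in target frame',(tool(p,1).T@d).round(1),'F',np.round(s["force"],1))
E
python3 - <<'E'
from h import *
T=tool(.65,1); E=edge(.55)+10*e
go(E-100*T[:,2]+25*T[:,0]); go(E+25*T[:,2]+20*T[:,0]); print(E, np.round(env.read_state()["joints"],2))
E
```

```text
time: 1.3
ee_pos: [601.9, 204.3, 254.4]
tool_rot: [-0.351, -3.121, 0.0]
force: [0.3, 1.8, -0.4]
grip_width: 2.6
grip_force: 0.0
time: 2.5
ee_pos: [600.3, 206.2, 254.2]
tool_rot: [1.773, 1.587, -0.879]
force: [-1.0, -0.4, -0.1]
grip_width: 0.5
grip_force: 0.0
t 2.5 tcp [600.3 206.2 254.2] turn [-0.002  0.001 -0.004] shift in target frame [19.  10.7 55. ] F [-1.  -0.4 -0.1]
t 2.5 tcp [600.3 206.2 254.2] turn [-0.002  0.001 -0.004] shift in target frame [ 14.   10.7 180. ] F [-1.  -0.4 -0.1]
[597.56018989  78.76976054 165.1979504 ] [ 0.54  0.8   1.08 -0.72  1.84  0.67]
```

```bash
python3 -m jog '[0,0,0,10,6,28,0, 0,0,0,10,5,28,0, 0,0,0,0,0,30,0, 0,0,0,0,0,30,0, 0,0,0,0,0,30,0, 0,0,0,0,0,15,0, 0,0,0,0,0,10,0, 0,0,0,0,0,0,0]'
python3 - <<'E'
from h import *
a=env.camera("side")[100:300,230:430];b=env.camera("wrist")
o=np.hstack([cv2.resize(a,(360,360)),cv2.resize(b,(440,330))[:330] if 0 else cv2.copyMakeBorder(cv2.resize(b,(440,330)),0,30,0,0,0)])
cv2.imwrite("pics/pre.png",cv2.convertScaleAbs(o[:,:,::-1],alpha=1.4))
T=tool(.65,1); E=edge(.55)+10*e
go(E+25*T[:,2]+10*T[:,0])
E
```

```text
time: 3.3
ee_pos: [598.5, 81.2, 134.7]
tool_rot: [1.772, 1.593, -0.878]
force: [-0.3, 0.9, 0.9]
grip_width: 0.5
grip_force: 0.0
t 3.4 tcp [599.   82.3 135.6] turn [ 0.001 -0.002 -0.001] shift in target frame [-15.7  -1.1  10. ] F [ 0.4 -0.4  0.5]
```

View pics/pre.png

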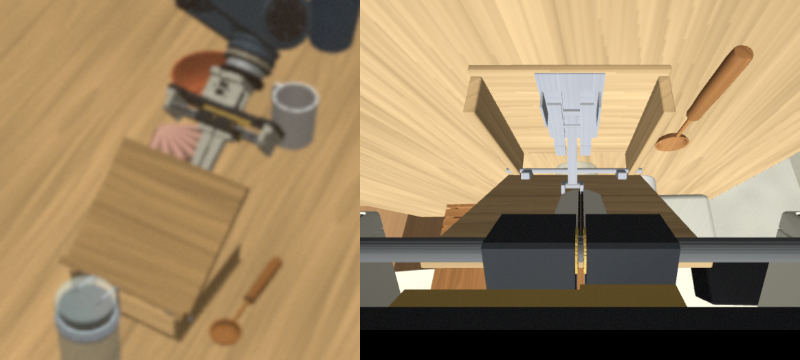

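The side view shows the finger reaching under the free edge, clear of the mould. The wrist view, which looks under the board, shows the tray, the strut and the shut fingers near its middle at (580,250). Next I'll compute the lifting arc.

```bash
cat >> h.py <<'E'
def tcp(t,p=.65,h=8,ins=20):
    T=tool(p,1); E=edge(t)+10*e
    return (E+ins*T[:,2] if t<p else E-ins*(np.cos(t)*u+np.sin(t)*Z))+h*T[:,0]
def arc(ts,p=.65):
    T=tool(p,1); P=[tcp(t,p) for t in ts]
    for a,b,t in zip(P,P[1:],ts[1:]): print(round(t,2),(T.T@(b-a)).round(1).tolist(),end=' ')
    print()
E
python3 - <<'E'
from h import *
m=env.camera_model("wrist");s=env.read_state();print('cam in tool',R.from_rotvec(s["tool_rot"]).inv().apply(m["origin"]-np.array(s["ee_pos"])).round(0))
go(tcp(.55)); arc(np.linspace(.55,1.24,12))
print(tcp(0),tcp(1.24))
E
```

```text
cam in tool [  77.    1. -167.]
t 3.4 tcp [599.   82.3 135.6] turn [ 0.001 -0.002 -0.001] shift in target frame [-17.7  -1.1   5. ] F [ 0.4 -0.4  0.5]
0.61 [-13.5, 0.0, -0.4] 0.68 [-13.0, -0.0, 0.4] 0.74 [-12.2, 0.0, 1.2] 0.8 [-12.1, -0.0, 2.0] 0.86 [-11.9, 0.0, 2.7] 0.93 [-11.7, 0.0, 3.5] 0.99 [-11.5, -0.0, 4.2] 1.05 [-11.2, -0.0, 4.9] 1.11 [-10.9, 0.0, 5.6] 1.18 [-10.5, 0.0, 6.3] 1.24 [-10.1, -0.0, 6.9] 
[600.16631055 103.44103605  35.5276015 ] [585.11176212 -39.07535575 226.65757978]
```

```bash
python3 -m jog '[0,0,0,-7,0,5,0, 0,0,0,-6,0,0,0, 0,0,0,-5,0,0,0, 0,0,0,-5,0,0,0, 0,0,0,-8,0,0,0]'
python3 -m jog '[0,0,0,-13,0,0.4,0, 0,0,0,-12,0,1.2,0, 0,0,0,-12,0,2,0, 0,0,0,-12,0,2.7,0, 0,0,0,-12,0,3.5,0, 0,0,0,-11.5,0,4.2,0]'
python3 - <<'E'
from h import *
go(tcp(.99)); go(tcp(1.24))
E
```

```text
time: 3.9
ee_pos: [596.1, 58.8, 157.0]
tool_rot: [1.772, 1.594, -0.876]
force: [-0.1, 0.6, -0.6]
grip_width: 0.1
grip_force: 0.6
time: 4.5
ee_pos: [590.2, 3.1, 206.5]
tool_rot: [1.772, 1.593, -0.876]
force: [0.3, 0.0, -1.3]
grip_width: 0.4
grip_force: 0.5
t 4.5 tcp [590.2   3.1 206.5] turn [-0.    -0.002 -0.001] shift in target frame [ 0.8 -0.7 -1.9] F [ 0.3  0.  -1.3]
t 4.5 tcp [590.2   3.1 206.5] turn [-0.    -0.002 -0.001] shift in target frame [-41.8  -0.7  21.7] F [ 0.3  0.  -1.3]
```

```bash
python3 -m jog '[0,0,0,-11,0,5,0, 0,0,0,-11,0,5.5,0, 0,0,0,-10.5,0,6.3,0, 0,0,0,-10,0,6,0, 0,0,0,0,0,0,0]'
python3 - <<'E'
from h import *
go(tcp(1.24)); 
a=env.camera("side")[100:300,230:430];b=env.camera("wrist")
o=np.hstack([cv2.resize(a,(360,360)),cv2.copyMakeBorder(cv2.resize(b,(440,330)),0,30,0,0,0)])
cv2.imwrite("pics/up.png",cv2.convertScaleAbs(o[:,:,::-1],alpha=1.4))
E
```

```text
time: 5.0
ee_pos: [585.6, -41.0, 226.5]
tool_rot: [1.773, 1.592, -0.876]
force: [-0.7, 0.0, 0.3]
grip_width: 0.5
grip_force: 0.0
t 5.0 tcp [585.6 -41.  226.5] turn [-0.001 -0.002 -0.002] shift in target frame [ 1.  -0.7 -1.6] F [-0.7  0.   0.3]
```

View pics/up.png

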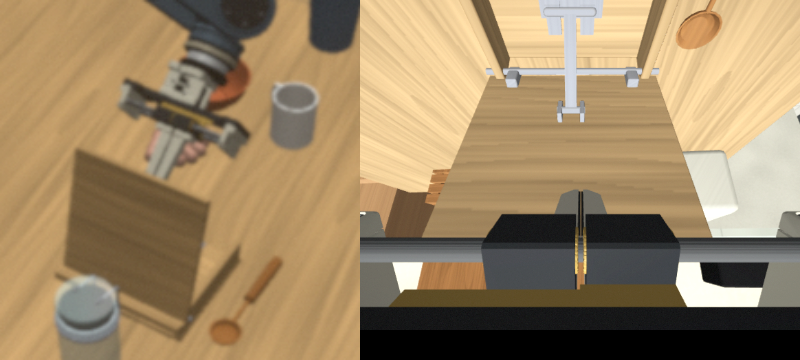

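The board stands nearly upright, with upper free corners in the side crop at (80,150) and (210,203). I'll check its angle by comparing projected corners.

```bash
python3 - <<'E'
from h import *
print('seen',[(230+x*200/360,100+y*200/360) for x,y in((80,150),(210,203))])
for t in(.55,1.0,1.1,1.15,1.2,1.25,1.3):
    E=edge(t)+12*(-np.sin(t)*u+np.cos(t)*Z); print(t,np.round([proj("side",E-110*e),proj("side",E+110*e)],1).tolist())
E
```

```text
seen [(274.44444444444446, 183.33333333333331), (346.6666666666667, 212.77777777777777)]
0.55 [[298.5, 177.5], [367.5, 205.4]]
1.0 [[282.7, 175.6], [354.9, 205.1]]
1.1 [[278.4, 177.3], [351.2, 207.2]]
1.15 [[276.1, 178.4], [349.3, 208.6]]
1.2 [[273.8, 179.7], [347.2, 210.1]]
1.25 [[271.4, 181.2], [345.2, 211.9]]
1.3 [[269.0, 183.0], [343.0, 213.9]]
```

```bash
python3 -m jog '[0,0,0,-3,0,2.5,0, 0,0,0,0,0,0,0]'
python3 - <<'E'
from h import *
go(tcp(1.24)); arc(np.arange(1.24,.3,-.06)); arc([.28,.22,.17,.12,.08,.04,0.,-.04])
E
```

```text
time: 5.3
ee_pos: [585.3, -43.4, 226.5]
tool_rot: [1.771, 1.594, -0.877]
force: [0.7, 0.5, 0.4]
grip_width: 0.5
grip_force: 0.0
t 5.3 tcp [585.3 -43.4 226.5] turn [ 0.    -0.002 -0.   ] shift in target frame [ 2.5 -0.7 -3.5] F [0.7 0.5 0.4]
1.18 [9.7, 0.0, -6.6] 1.12 [10.0, 0.0, -6.0] 1.06 [10.4, -0.0, -5.4] 1.0 [10.7, -0.0, -4.8] 0.94 [11.0, 0.0, -4.1] 0.88 [11.2, -0.0, -3.5] 0.82 [11.4, 0.0, -2.8] 0.76 [11.5, 0.0, -2.1] 0.7 [11.6, -0.0, -1.4] 0.64 [11.9, 0.0, -0.7] 0.58 [12.9, -0.0, 0.0] 0.52 [12.9, -0.0, 0.8] 0.46 [12.8, 0.0, 1.6] 0.4 [12.7, 0.0, 2.3] 0.34 [12.5, -0.0, 3.1] 
0.22 [12.1, -0.0, 4.6] 0.17 [9.8, -0.0, 4.4] 0.12 [9.6, 0.0, 4.9] 0.08 [7.5, 0.0, 4.2] 0.04 [7.3, -0.0, 4.5] 0.0 [7.1, -0.0, 4.8] -0.04 [6.9, 0.0, 5.1]
```

```bash
python3 -m jog '[0,0,0,5,0,-5,0, 0,0,0,7,0,-5,0, 0,0,0,10,0,-6,0, 0,0,0,10.4,0,-5.4,0, 0,0,0,10.7,0,-4.8,0, 0,0,0,11,0,-4.1,0, 0,0,0,11.2,0,-3.5,0, 0,0,0,11.4,0,-2.8,0, 0,0,0,11.5,0,-2.1,0, 0,0,0,11.6,0,-1.4,0, 0,0,0,0,0,0,0]'
python3 - <<'E'
from h import *
go(tcp(.7)); 
a=env.camera("side")[100:300,230:430];b=env.camera("wrist")
o=np.hstack([cv2.resize(a,(360,360)),cv2.copyMakeBorder(cv2.resize(b,(440,330)),0,30,0,0,0)])
cv2.imwrite("pics/mid.png",cv2.convertScaleAbs(o[:,:,::-1],alpha=1.4))
for t in(.5,.6,.7,.8):
    E=edge(t)+12*(-np.sin(t)*u+np.cos(t)*Z); print(t,[((proj("side",E+k*110*e)-np.array([230,100]))*1.8).round() for k in(-1,1)])
E
```

```text
time: 6.4
ee_pos: [594.8, 49.4, 170.1]
tool_rot: [1.77, 1.595, -0.878]
force: [-0.8, 0.5, -1.0]
grip_width: 0.4
grip_force: 0.5
t 6.4 tcp [594.8  49.4 170.1] turn [-0.    -0.001  0.001] shift in target frame [-1.5 -0.3 -0.2] F [-0.8  0.5 -1. ]
0.5 [array([126., 141.]), array([249., 191.])]
0.6 [array([121., 138.]), array([246., 188.])]
0.7 [array([115., 135.]), array([241., 186.])]
0.8 [array([109., 134.]), array([236., 186.])]
```

View pics/mid.png

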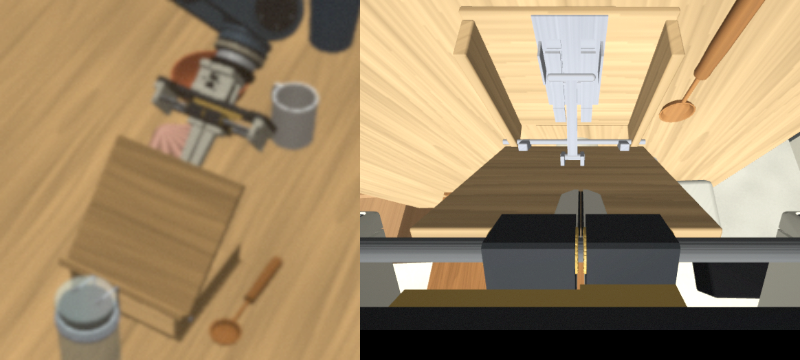

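The board has followed the finger down to about 0.65 rad, with corners at (118,138) and (243,187). I'll keep lowering it.

```bash
python3 -m jog '[0,0,0,11,0,-0.7,0, 0,0,0,12,0,0,0, 0,0,0,12.9,0,0.8,0, 0,0,0,12.8,0,1.6,0, 0,0,0,12.7,0,2.3,0, 0,0,0,12.5,0,3.1,0, 0,0,0,12,0,4,0, 0,0,0,0,0,0,0]'
python3 - <<'E'
from h import *
go(tcp(.28)); 
a=env.camera("side")[100:300,230:430];b=env.camera("wrist")
o=np.hstack([cv2.resize(a,(360,360)),cv2.copyMakeBorder(cv2.resize(b,(440,330)),0,30,0,0,0)])
cv2.imwrite("pics/low.png",cv2.convertScaleAbs(o[:,:,::-1],alpha=1.4))
for t in(0,.1,.2,.25,.3,.35,.4,.5,.6):
    E=edge(t)+12*(-np.sin(t)*u+np.cos(t)*Z); print(t,[((proj("side",E+k*110*e)-np.array([230,100]))*1.8).round() for k in(-1,1)])
E
```

```text
time: 7.3
ee_pos: [599.0, 91.9, 94.5]
tool_rot: [1.77, 1.595, -0.879]
force: [-1.4, 1.6, -0.9]
grip_width: 0.4
grip_force: 0.9
t 7.3 tcp [599.   91.9  94.5] turn [-0.001 -0.001  0.002] shift in target frame [ 0.5 -0.1 -0.9] F [-1.4  1.6 -0.9]
0 [array([140., 175.]), array([257., 223.])]
0.1 [array([138., 166.]), array([256., 215.])]
0.2 [array([136., 159.]), array([256., 208.])]
0.25 [array([135., 155.]), array([255., 204.])]
0.3 [array([133., 152.]), array([254., 201.])]
0.35 [array([132., 149.]), array([253., 198.])]
0.4 [array([130., 146.]), array([252., 196.])]
0.5 [array([126., 141.]), array([249., 191.])]
0.6 [array([121., 138.]), array([246., 188.])]
```

View pics/low.png

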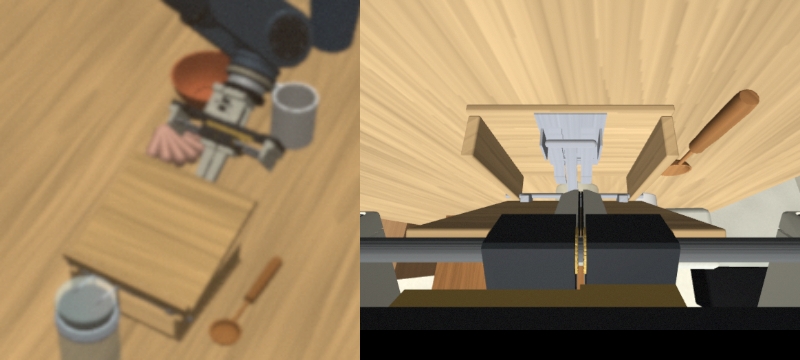

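The board is at about 0.26 rad, with corners at (136,155) and (255,204), so the strut has tripped. I'll lower it slowly the rest of the way, until the finger is clear beneath.

```bash
python3 -m jog '[0,0,0,8,0,3,0, 0,0,0,8,0,3.3,0, 0,0,0,8,0,3.6,0, 0,0,0,7.5,0,4,0, 0,0,0,7.5,0,4.2,0, 0,0,0,7.3,0,4.5,0, 0,0,0,7,0,4,0, 0,0,0,7,0,3,0, 0,0,0,6,0,1,0, 0,0,0,4,0,-2,0, 0,0,0,0,0,0,0]'
python3 - <<'E'
from h import *
go(tcp(0)); 
a=env.camera("side")[100:300,230:430];b=env.camera("wrist")
o=np.hstack([cv2.resize(a,(360,360)),cv2.copyMakeBorder(cv2.resize(b,(440,330)),0,30,0,0,0)])
cv2.imwrite("pics/flat.png",cv2.convertScaleAbs(o[:,:,::-1],alpha=1.4))
E
```

```text
time: 8.5
ee_pos: [601.8, 111.8, 23.2]
tool_rot: [1.771, 1.594, -0.876]
force: [0.5, -0.3, -0.0]
grip_width: 0.3
grip_force: 0.0
t 8.5 tcp [601.8 111.8  23.2] turn [ 0.    -0.002 -0.   ] shift in target frame [-14.9  -0.8  -0.7] F [ 0.5 -0.3 -0. ]
```

View pics/flat.png

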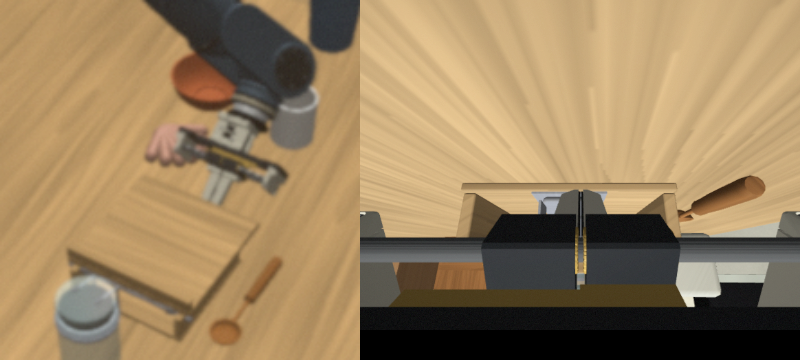

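The board lies flat: its corners at (139,175) and (257,224) match the predicted 0.0 position. Now I'll raise it in steps, saving an image at each as a reference for the angle.

```bash
cat >> h.py <<'E'
import glob
def roi(): return env.camera("side")[190:290,310:385].astype(np.float32)
def ref(t): np.save(f"ref_{t:.3f}.npy",roi())
def cmp():
    g=roi(); return [(f[4:9],round(float(np.abs(g-np.load(f)).mean()),1)) for f in sorted(glob.glob("ref_*.npy"))]
E
python3 -c "
from h import *
ref(0);arc([0,.05,.1,.15,.2,.25,.3,.35,.4]);go(tcp(0.1))"
python3 -m jog '[0,0,0,-7,0,0,0, 0,0,0,-8,0,-1,0, 0,0,0,-9,0,-6,0, 0,0,0,-9.2,0,-5.5,0, 0,0,0,0,0,0,0]'
python3 -c "
from h import *
ref(.1);go(tcp(.1));print(cmp())"
```

```text
0.05 [-9.0, -0.0, -6.0] 0.1 [-9.2, 0.0, -5.5] 0.15 [-9.5, 0.0, -5.0] 0.2 [-9.7, -0.0, -4.6] 0.25 [-10.0, 0.0, -4.1] 0.3 [-10.1, 0.0, -3.6] 0.35 [-10.3, -0.0, -3.1] 0.4 [-10.5, 0.0, -2.5] 
t 8.65 tcp [601.9 111.4  23.7] turn [ 0.    -0.002 -0.001] shift in target frame [-32.5  -0.9 -12.2] F [0.8 0.3 0.8]
time: 9.15
ee_pos: [601.3, 101.2, 59.3]
tool_rot: [1.773, 1.592, -0.874]
force: [1.4, 0.7, -0.8]
grip_width: 0.8
grip_force: 0.7
t 9.2 tcp [601.2 101.3  58.4] turn [ 0.001 -0.003 -0.002] shift in target frame [ 1.3 -1.2  0.8] F [ 1.2  1.7 -0.5]
[('0.000', 5.6), ('0.100', 1.1)]
```

Board is moving. I'll take more references up to 0.35.

```bash
python3 -m jog '[0,0,0,-9.5,0,-5,0, 0,0,0,-9.7,0,-4.6,0, 0,0,0,0,0,0,0]'
python3 -c "
from h import *
ref(.2)"
python3 -m jog '[0,0,0,-10,0,-4.1,0, 0,0,0,0,0,0,0]'
python3 -c "
from h import *
ref(.25)"
python3 -m jog '[0,0,0,-10.1,0,-3.6,0, 0,0,0,0,0,0,0]'
python3 -c "
from h import *
ref(.3)"
python3 -m jog '[0,0,0,-10.3,0,-3.1,0, 0,0,0,0,0,0,0]'
python3 -c "
from h import *
ref(.35); go(tcp(.35)); print(cmp())"
```

```text
time: 9.55
ee_pos: [600.7, 97.1, 80.1]
tool_rot: [1.773, 1.592, -0.875]
force: [0.3, 1.0, -1.4]
grip_width: 0.8
grip_force: 0.7
time: 9.8
ee_pos: [600.2, 94.2, 90.1]
tool_rot: [1.772, 1.593, -0.875]
force: [-0.1, 0.7, -0.5]
grip_width: 0.3
grip_force: 0.7
time: 10.05
ee_pos: [599.9, 90.9, 100.3]
tool_rot: [1.772, 1.593, -0.875]
force: [0.1, 0.7, -1.0]
grip_width: 0.4
grip_force: 0.6
time: 10.3
ee_pos: [599.5, 87.1, 110.4]
tool_rot: [1.772, 1.593, -0.875]
force: [-0.5, 0.2, -0.1]
grip_width: 0.4
grip_force: 0.2
t 10.35 tcp [599.4  87.2 109.9] turn [ 0.    -0.002 -0.001] shift in target frame [ 1.2 -1.   0.4] F [ 0.6  1.  -1.1]
[('0.000', 7.7), ('0.100', 5.7), ('0.200', 4.5), ('0.250', 3.5), ('0.300', 2.2), ('0.350', 1.0)]
```

```bash
python3 -m jog '[0,0,0,-5.3,0,-1.3,0, 0,0,0,-5.2,0,-1.2,0, 0,0,0,0,0,0,0]'
python3 -c "
from h import *
ref(.4)"
python3 -m jog '[0,0,0,5.3,0,1.3,0, 0,0,0,5.2,0,1.2,0, 0,0,0,5.3,0,1.5,0, 0,0,0,5,0,1.6,0, 0,0,0,0,0,0,0]'
python3 -c "
from h import *
print(cmp());arc([.3,.35,.4,.42,.44,.46,.48])"
```

```text
time: 10.7
ee_pos: [598.8, 82.8, 119.6]
tool_rot: [1.772, 1.593, -0.876]
force: [-0.5, 0.3, -1.3]
grip_width: 0.3
grip_force: 0.6
time: 11.25
ee_pos: [599.3, 91.3, 98.1]
tool_rot: [1.771, 1.594, -0.878]
force: [-0.2, -1.1, -0.4]
grip_width: 0.6
grip_force: 0.0
[('0.000', 7.4), ('0.100', 5.5), ('0.200', 4.0), ('0.250', 2.9), ('0.300', 1.6), ('0.350', 1.5), ('0.400', 2.9)]
0.35 [-10.3, -0.0, -3.1] 0.4 [-10.5, 0.0, -2.5] 0.42 [-4.2, -0.0, -0.9] 0.44 [-4.2, 0.0, -0.8] 0.46 [-4.2, -0.0, -0.7] 0.48 [-4.3, 0.0, -0.6]
```

```bash
python3 -m jog '[0,0,0,10,0,3.6,0, 0,0,0,10,0,3,0, 0,0,0,0,0,0,0]'
python3 -c "
from h import *
print(cmp())"
```

```text
time: 11.6
ee_pos: [599.7, 98.3, 77.4]
tool_rot: [1.771, 1.595, -0.879]
force: [0.2, -0.0, 0.1]
grip_width: 0.6
grip_force: 0.0
[('0.000', 7.2), ('0.100', 5.2), ('0.200', 3.5), ('0.250', 2.9), ('0.300', 2.1), ('0.350', 2.0), ('0.400', 3.3)]
```

The board is held at about 0.34 rad with the finger well below it. I'll retreat.

```bash
python3 -m jog '[0,0,0,6,0,-8,0, 0,0,0,12,0,-16,0, 0,0,0,12,0,-16,0, 0,0,0,12,0,-16,0, 0,0,0,0,0,-20,0, 0,0,0,0,0,-30,0, 0,0,0,0,0,-30,0, 0,0,0,0,0,-30,0, 0,0,0,0,0,-10,0, 0,0,0,0,0,0,0]'
python3 - <<'E'
from h import *
print(cmp(), np.round(env.read_state()["ee_pos"]))
a=env.camera("side")[100:300,230:430];b=env.camera("top")
o=np.hstack([cv2.resize(a,(360,360)),cv2.copyMakeBorder(cv2.resize(b,(440,330)),0,30,0,0,0)])
cv2.imwrite("pics/end.png",cv2.convertScaleAbs(o[:,:,::-1],alpha=1.4))
E
```

```text
time: 12.65
ee_pos: [617.8, 263.6, 153.0]
tool_rot: [1.771, 1.594, -0.874]
force: [0.1, 0.2, -0.7]
grip_width: 0.6
grip_force: 0.0
[('0.000', 8.8), ('0.100', 6.9), ('0.200', 5.5), ('0.250', 4.6), ('0.300', 3.5), ('0.350', 2.6), ('0.400', 2.7)] [618. 262. 152.]
```

View pics/end.png

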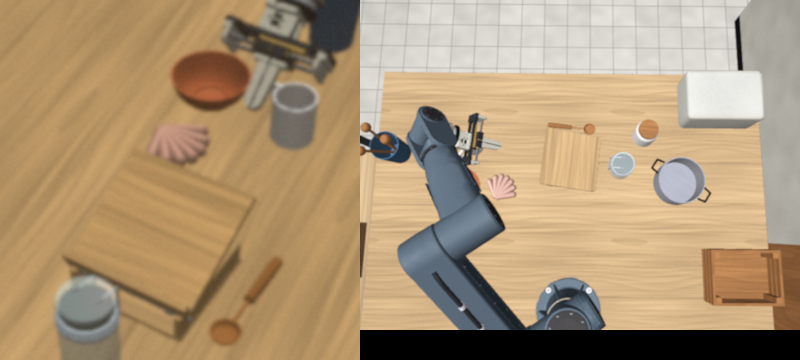

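The board rests propped, with corners at about (134,151) and (254,202), or roughly 0.33–0.35 rad. The gripper is clear and every other object is where it was.

```bash
python3 -c "
from cell import env
print(env.hand_in())"
```

```text
the job is handed in; nothing more can be done
None
```

I tripped the strut, lowered the board by hand until it lay flat, then raised it to the first click. It now rests in its lowest notch at about 0.34 rad (read from the camera), with the arm clear, the other objects where they were, and the job handed in at about 13 s; no verdict came back.

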